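# Open the showcase's locked stock drawer by its hidden catch

### The job

The stock drawer under the little counter showcase is locked: its catch lies in a hidden pocket somewhere along the rubber-lined groove of the grip rail on our side of the case, under a sprung cover flush with the groove's floor. Slide closed fingertips lightly along the groove until they drop into the pocket, press the catch down until the drawer springs out, then draw the drawer by its front fully out to its stop and let go. Go gently, never lean on the case, for it is glass, and leave the two bins and the fittings lying on top alone.

Things in the scene. Friction and masses are not known exactly. Their poses are not given: they have to be found in the camera images.
- rail_mid (a point): Middle of the groove floor in the aluminium grip rail along the clerk-side top edge of the showcase; black rubber lining, gives about 0.5 mm at 6 N. x points into the case (away from the clerk), y along the groove, z up. Groove 240 mm long, closed ends, 30 mm wide, 12 mm deep. The hidden pocket, 48 mm long and as wide as the groove, is centred up to 80 mm to either side of this point.
- catch (a joint): Catch in the pocket, rad: 0 at rest, lets the drawer go at about 0.10, end stop 0.17. The pocket's sprung cover (flush, about 1 N) sinks 8 mm before it meets the catch; the catch then goes 4 to 7 mm further down at 3 to 7 N. Keep it down until the drawer moves. Both spring back up when let go.
- drawer (a joint): Drawer slide, m: 0 shut (locked), grows as the drawer comes out towards the clerk (-x of rail_mid), stop at 0.11. Once freed, an ejector pushes it out by 45 to 65 mm by itself within about two seconds; from there a pull of a few newtons draws it on, and it stays where it is left.
- front_top (a point): Middle of the top edge of the drawer's plain front: a panel 12 mm thick (x), 550 mm wide (y), 114 mm high, its top 12 mm below the rail's top; axes as rail_mid; it moves with the drawer. No handle: when it has sprung out, go down between it and the case and draw it, or pinch it. Behind it the tray is open from above and empty over 70 mm, its floor 104 mm below this point.
- showcase: The counter showcase, 270 mm deep (x), 560 mm wide (y), 140 mm high, fixed: grey painted steel foot with the drawer, aluminium grip rail and cover on the clerk's side, glass top over small fittings on price cards. Origin at the foot of its clerk-side face, in the middle; axes as rail_mid.
- red_bin_mid (a point): Middle of the red open picking bin, 160 x 100 x 75 mm, standing on the counter beside the case; 35 mm above its underside. Leave alone.
- blue_bin_mid (a point): Middle of the blue open picking bin, 160 x 100 x 75 mm, standing on the counter beside the case; 35 mm above its underside. Leave alone.
- shackle_mid (a point): Middle of the steel bow shackle, about 75 x 55 x 16 mm, lying loose on the glass top. Leave alone.
- eye_bolt_mid (a point): Middle of the steel eye bolt, about 110 mm long, 20 mm high, lying loose on the glass top. Leave alone.

How it is judged:
On the way, in this order (a step that is already met when the one before it is completed fails the run):
1. the catch in the hidden pocket is pressed (value of joint catch above 0.08 rad).
2. the drawer has sprung out (value of joint drawer above 0.03 m), for 0.1 s.
At the end, for the whole second after the job is handed in: The drawer stands out at least 100 mm of its 110 mm travel and is at rest, and the catch has sprung back up (value of joint drawer above 0.1 m and velocity of joint drawer below 0.01 m/s and value of joint catch below 0.03 rad); the robot touches nothing.
It fails at once if the showcase (frame, rail, catch or glass) is pressed with more than 30 N (contact force between any of the fingers, the arm and showcase above 30 N).
It fails at once if a bin or a fitting is moved by more than 20 mm (distance of any of red_bin_mid, blue_bin_mid, shackle_mid, eye_bolt_mid from where it was at the start of the episode above 0.02 m).
It also fails if it takes over 67 s, if anything falls off the work surface, if the arm or the gripper's body presses on something with over 40 N, if the wrist force passes 120 N, or if a joint passes its speed limit or range.

### The arm

A 6-joint arm with a two-finger parallel gripper is mounted at the origin on the work surface. World frame = base frame: x ahead of the robot, y to its left, z up, the work surface at z = 0. Lengths are in m, angles in rad, forces in N, time in s.
With the tool pointing down it reaches from about 0.3 to 0.775 m from the base axis. Payload 14.6 kg.
Tool frame: the origin (TCP) lies at the very end of the fingers, on their centre line; the grasp point (between the pads) lies 19 mm behind it; y points along the fingers, x is the direction in which the jaws open and shut, and the axes are right-handed (so a half turn about y gives the same grasp; the last joint's range is limited). The gripper opens to 94 mm and grips with 3 to 60 N. Pads are 16 mm wide; open, the fingers measure 119 mm over their backs; the gripper's body (75 mm by 177 mm) begins 78 mm behind the grasp point.
Start: joints at [-1.392, 0.3, 1.521, -0, 1.321, -0.067], TCP at [0.134, -0.533, 0.205] pointing down, gripper open.
Joint ranges: [-3.03, 3.03], [-0.79, 2.21], [0.23, 2.52], [-1.04, 4.18], [0, 3.07], [-2.55, 2.55]. Speed limits (rad/s): [2.22, 2.22, 2.57, 3.14, 3.14, 3.14].

### API

Orientations are given as [roll, pitch, yaw] about the fixed x, y, z axes, in that order (R = Rz(yaw) Ry(pitch) Rx(roll)).
In Python, from station import * gives the robot as it stands.
- The arm moves only by the tool send_rows, never from a script. Its argument "series" is text: rows parted by semicolons, each of 7 numbers parted by spaces: the turn, a rotation vector about the tool's x, y, z in units of 5 degrees (1.0 is 5 degrees), then the shift along the tool's x, y, z in cm, then the opening, from -1 (shut) to 1 (fully open). A call has exactly 10 rows; each row is the pose to reach, as a shift and turn from the pose commanded when the call began, along the tool's axes at that moment; what a row does not reach only later rows make up. A row lasts 1/12 s, in which the tool goes at most 41.7 mm and 7.16 degrees, less where a joint would pass 70% of its speed; a pose out of reach is approached as far as the arm can. A call with a gripper value outside its range is refused whole. The fingers move at their own pace and stop on an object; "newtons" is the grip in N (left out, the last holds). Time passes only in rows, so rows that repeat a pose let the fingers close, or fill a call up. It gives the time, the measured TCP pose, the force and the opening at its end, in the units of the state.
- get_obs(): the state, without advancing time (a new reading comes with each control period).
- camera(name): name is "scene" or "top"; returns the picture (384x512x3 uint8, red, green, blue); there is no depth.
- camera_info(name): a dict with "K" (3x3 intrinsics, pixels), "R" (3x3) and "t" (3): a world point X has camera coordinates R X + t. Camera axes: x right, y down, z forward; pixel columns grow to the right and rows downward; lengths in m; the calibration is good to about 2 mm. A picture is of the moment at which its call begins. camera_info takes no time and is no camera call.
- hand_in(): hands the job in, once; it reports no verdict.
The state is a dict: "time_s": time; "qpos": joint angles; "joint_vel": joint speeds; "tau": joint torques, N m; "ee_pos": TCP position; "eef_rot": TCP orientation; "force": force on the tool from outside, world axes, zero at the start; "moment": the same for the moment, N m; "grip_width": finger opening in m.
Only numpy, scipy, OpenCV 4.12 (cv2) and the standard library are available. Lean on these libraries where they do the work, as an engineer would, in place of code of your own. Each camera call takes 0.05 s, during which the arm holds its last target. There are 200 camera calls.

## Working session

There is one attempt and no reset: what is moved stays moved. The work goes in short steps, Python scripts to look and compute and a tool call to move; the robot and the scene stay as the last step left them, time stands still between calls to the robot, and variables do not carry over. Pictures are saved under pics/ and viewed, on a budget of 10 in all, crops included, one or two more only if the job needs it, and the job is handed in when it is done.

Besides the shell and the picture viewer there is one more tool, called after "Call:" as name(argument=value, ...) on one line, values as JSON. send_rows: Moves the arm, as the interface text tells. Its arguments: {"type":"object","properties":{"series":{"type":"string"},"newtons":{"type":"number"}},"required":["series"]}

```bash
mkdir -p pics; python3 - <<'E'
from station import *
import cv2
for n in("scene","top"):
    im=camera(n); cv2.imwrite(f"pics/{n}0.png",im[:,:,::-1]); i=camera_info(n); print(n,i["K"],i["R"],i["t"])
o=get_obs(); print(o)
E
```

```text
scene [[389.95671738   0.         257.65131076]
 [  0.         389.95671738 188.13135034]
 [  0.           0.           1.        ]] [[ 0.9982871  -0.05435599 -0.02164002]
 [-0.04951534 -0.58795528 -0.8073765 ]
 [ 0.03116238  0.80706506 -0.58963963]] [-0.62587145  0.13941692  1.12628623]
top [[351.04129508   0.         257.58779224]
 [  0.         351.04129508 193.8465807 ]
 [  0.           0.           1.        ]] [[ 0.00437893 -0.99968116  0.02486768]
 [-0.99668202 -0.00638427 -0.08114303]
 [ 0.08127592 -0.02442985 -0.9963922 ]] [-0.00425145  0.64422902  1.13399952]
{'time_s': 0.1, 'qpos': array([-1.39157967e+00,  3.00429298e-01,  1.52151984e+00,  8.14326221e-06,
        1.32067553e+00, -6.66241743e-02]), 'joint_vel': array([ 0.00031284, -0.00066367, -0.00201736, -0.00107859, -0.00112224,
       -0.00130476]), 'tau': array([-1.70593858e-04, -5.32648051e+01, -3.53286481e+01,  7.08786724e-02,
        2.34802708e-02, -4.84084819e-05]), 'ee_pos': array([ 0.13379983, -0.53323979,  0.20493516]), 'eef_rot': array([-1.57071975e+00,  1.02919665e-03, -1.32495747e+00]), 'force': array([1.11550374, 0.69894019, 0.51293553]), 'moment': array([-0.04162363,  0.0643561 ,  0.04746428]), 'grip_width': 0.09394477231910396}
```

View pics/scene0.png

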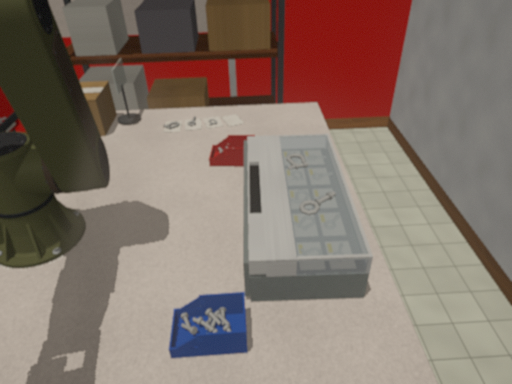

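View pics/top0.png

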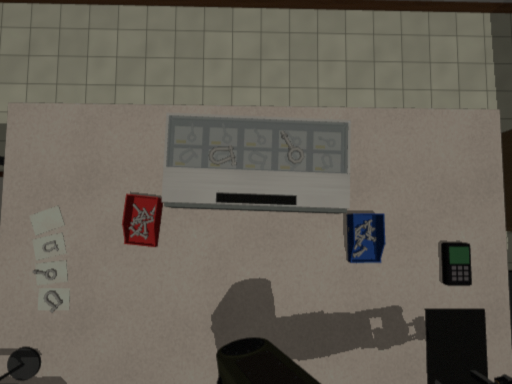

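```bash
cat > h.py <<'E'
import numpy as np, cv2
from station import *
from scipy.spatial.transform import Rotation as Ro
def ray(name,uv,z):
    i=camera_info(name);R=np.array(i["R"]);t=np.array(i["t"]);c=-R.T@t
    d=R.T@np.linalg.inv(i["K"])@np.array([uv[0],uv[1],1]);return c+d*(z-c[2])/d[2]
def toolR(): return Ro.from_euler('xyz',get_obs()["eef_rot"]).as_matrix()
E
python3 - <<'E'
from h import *
for n,(x0,y0,x1,y1) in dict(top=(205,185,305,212),scene=(240,155,268,222)).items():
    im=cv2.imread(f"pics/{n}0.png",0)
    m=np.zeros_like(im);m[y0:y1,x0:x1]=(im[y0:y1,x0:x1]<70)
    c=max(cv2.findContours(m,0,2)[0],key=cv2.contourArea)
    b=cv2.boxPoints(cv2.minAreaRect(c))
    print(n,m.sum())
    for p in b: print(p,ray(n,p,.14).round(4),ray(n,p,.128).round(4))
# case corners top view
for p in [(163,206),(349,212),(348,122),(168,115)]: print(p,ray("top",p,.14).round(4))
R=toolR();print(R.round(3))
E
```

```text
top 992
[215.72104 201.8115 ] [0.6105 0.1261 0.14  ] [0.6112 0.1272 0.128 ]
[216.0599  192.32361] [0.6387 0.1255 0.14  ] [0.6397 0.1266 0.128 ]
[295.31595 195.15417] [ 0.6318 -0.1107  0.14  ] [ 0.6327 -0.1123  0.128 ]
[294.97708 204.64206] [ 0.6034 -0.1096  0.14  ] [ 0.604  -0.1112  0.128 ]
scene 389
[251. 166.] [0.616  0.1037 0.14  ] [0.6164 0.1223 0.128 ]
[259. 166.] [0.6395 0.1016 0.14  ] [0.6403 0.1201 0.128 ]
[259. 211.] [ 0.6276 -0.1055  0.14  ] [ 0.6282 -0.091   0.128 ]
[251. 211.] [ 0.6076 -0.1039  0.14  ] [ 0.6078 -0.0893  0.128 ]
(163, 206) [0.5972 0.2811 0.14  ]
(349, 212) [ 0.5823 -0.2713  0.14  ]
(348, 122) [ 0.8566 -0.2729  0.14  ]
(168, 115) [0.8718 0.2733 0.14  ]
[[ 0.243 -0.     0.97 ]
 [-0.97   0.001  0.243]
 [-0.001 -1.     0.   ]]
```

Call:
send_rows(series="0 0.3 0 -1.0 0 1.8 -1; 0 0.6 0 -2.7 0 4.8 -1; 0 0.9 0 -4.4 0 7.8 -1; 0 1.2 0 -6.1 0 10.8 -1; 0 1.6 0 -7.8 0 13.8 -1; 0 2 0 -9.5 0 16.8 -1; 0 2.4 0 -11.2 0 19.8 -1; 0 2.7 0 -12.9 0 22.8 -1; 0 3 0 -14.6 0 25.8 -1; 0 3.15 0 -15.6 0 27.6 -1", newtons=10)

```text
time_s: 0.93
ee_pos: [0.3652, -0.3127, 0.2053]
eef_rot: [-1.571, 0.0, -1.6]
force: [0.4, -0.1, 0.3]
grip_width: 0.0309
```

```bash
cat >> h.py <<'E'
def to(target): # shift in tool axes, cm
    o=get_obs(); print(o["time_s"],o["ee_pos"].round(4),o["force"].round(2)); print((toolR().T@(np.array(target)-o["ee_pos"])*100).round(2)); print(toolR().round(3).tolist())
E
python3 -c "
from h import *
to([.6188,-.072,.20])"
```

```text
0.9333 [ 0.3652 -0.3127  0.2053] [ 0.41 -0.15  0.33]
[-24.8    0.54  24.65]
[[-0.029, -0.0, 1.0], [-1.0, 0.0, -0.029], [-0.0, -1.0, -0.0]]
```

Call:
send_rows(series="0 0 0 -2 0 2 -1; 0 0 0 -4.7 0 4.7 -1; 0 0 0 -7.4 0 7.4 -1; 0 0 0 -10.1 0 10.1 -1; 0 0 0 -12.8 0 12.8 -1; 0 0 0 -15.5 0 15.5 -1; 0 0 0 -18.2 0 18.1 -1; 0 0 0 -20.9 0 20.8 -1; 0 0 0 -23.5 0 23.4 -1; 0 0 0 -24.8 0 24.6 -1")

```text
time_s: 1.77
ee_pos: [0.6185, -0.0712, 0.2046]
eef_rot: [-1.572, 0.001, -1.598]
force: [-0.6, 0.1, 0.4]
grip_width: 0.0005
```

Call:
send_rows(series="0 0 0 0 0.5 0 -1; 0 0 0 0 1 0 -1; 0 0 0 0 2 0 -1; 0 0 0 0 3 0 -1; 0 0 0 0 3.5 0 -1; 0 0 0 0 4 0 -1; 0 0 0 0 4.5 0 -1; 0 0 0 0 4.5 0 -1; 0 0 0 0 4.5 0 -1; 0 0 0 0 4.5 0 -1")

```text
time_s: 2.6
ee_pos: [0.6168, -0.0744, 0.1609]
eef_rot: [-1.57, -0.0, -1.6]
force: [1.0, 0.2, 0.6]
grip_width: 0.0006
```

```bash
python3 - <<'E'
from h import *
to([.6188,-.072,.13])
a=camera("scene");b=camera("top")
A=cv2.resize(a[140:290,190:390],None,fx=3.0,fy=3.0,interpolation=2)
B=cv2.resize(b[160:260,200:400],None,fx=3.0,fy=3.0,interpolation=2)
cv2.imwrite("pics/c1.png",cv2.resize(np.vstack([A,B]),None,fx=.8,fy=.8)[:,:,::-1])
print(get_obs()["force"])
E
```

```text
2.6 [ 0.6168 -0.0744  0.1609] [1.03 0.18 0.55]
[-0.24  3.09  0.19]
[[-0.029, 0.001, 1.0], [-1.0, -0.0, -0.029], [0.0, -1.0, 0.001]]
[0.60218871 0.2446577  0.04212963]
```

View pics/c1.png

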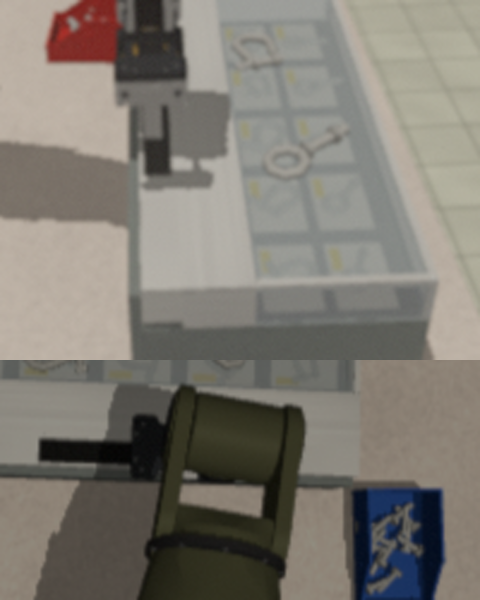

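Call:
send_rows(series="0 0 0 0 0.4 0.05 -1; 0 0 0 -0.1 0.8 0.1 -1; 0 0 0 -0.2 1.2 0.2 -1; 0 0 0 -0.2 1.6 0.25 -1; 0 0 0 -0.2 1.8 0.25 -1; 0 0 0 -0.2 2 0.25 -1; 0 0 0 -0.2 2.2 0.25 -1; 0 0 0 -0.2 2.4 0.25 -1; 0 0 0 -0.2 2.4 0.25 -1; 0 0 0 -0.2 2.4 0.25 -1")

```text
time_s: 3.53
ee_pos: [0.6193, -0.0723, 0.1364]
eef_rot: [-1.571, 0.0, -1.6]
force: [-0.4, -0.8, 0.2]
grip_width: 0.0004
```

Call:
send_rows(series="0 0 0 0 0.05 0 -1; 0 0 0 0 0.1 0 -1; 0 0 0 0 0.15 0 -1; 0 0 0 0 0.2 0 -1; 0 0 0 0 0.25 0 -1; 0 0 0 0 0.3 0 -1; 0 0 0 0 0.35 0 -1; 0 0 0 0 0.4 0 -1; 0 0 0 0 0.4 0 -1; 0 0 0 0 0.4 0 -1")

```text
time_s: 4.37
ee_pos: [0.6193, -0.0723, 0.1324]
eef_rot: [-1.571, 0.0, -1.6]
force: [0.1, -0.5, -0.7]
grip_width: 0.0004
```

Call:
send_rows(series="0 0 0 0 0.04 0 -1; 0 0 0 0 0.08 0 -1; 0 0 0 0 0.12 0 -1; 0 0 0 0 0.16 0 -1; 0 0 0 0 0.2 0 -1; 0 0 0 0 0.24 0 -1; 0 0 0 0 0.28 0 -1; 0 0 0 0 0.32 0 -1; 0 0 0 0 0.36 0 -1; 0 0 0 0 0.36 0 -1")

```text
time_s: 5.2
ee_pos: [0.6192, -0.0723, 0.1288]
eef_rot: [-1.571, 0.0, -1.6]
force: [-0.1, -0.4, 0.4]
grip_width: 0.0006
```

Call:
send_rows(series="0 0 0 0 0.01 0 -1; 0 0 0 0 0.02 0 -1; 0 0 0 0 0.03 0 -1; 0 0 0 0 0.04 0 -1; 0 0 0 0 0.05 0 -1; 0 0 0 0 0.06 0 -1; 0 0 0 0 0.07 0 -1; 0 0 0 0 0.08 0 -1; 0 0 0 0 0.09 0 -1; 0 0 0 0 0.1 0 -1")

```text
time_s: 6.03
ee_pos: [0.6193, -0.0724, 0.128]
eef_rot: [-1.571, -0.0, -1.6]
force: [-1.6, 1.3, 3.6]
grip_width: 0.0006
```

Call:
send_rows(series="0 0 0 -0.2 0.01 0 -1; 0 0 0 -0.4 0.02 0 -1; 0 0 0 -0.6 0.02 0 -1; 0 0 0 -0.8 0.02 0 -1; 0 0 0 -1 0.02 0 -1; 0 0 0 -1.2 0.02 0 -1; 0 0 0 -1.4 0.02 0 -1; 0 0 0 -1.6 0.02 0 -1; 0 0 0 -1.6 0.02 0 -1; 0 0 0 -1.6 0.02 0 -1")

```text
time_s: 6.87
ee_pos: [0.6198, -0.056, 0.1278]
eef_rot: [-1.571, 0.0, -1.6]
force: [-0.8, -1.5, 5.2]
grip_width: 0.0003
```

Call:
send_rows(series="0 0 0 -0.2 0 0 -1; 0 0 0 -0.4 0 0 -1; 0 0 0 -0.6 0 0 -1; 0 0 0 -0.8 0 0 -1; 0 0 0 -1 0 0 -1; 0 0 0 -1.2 0 0 -1; 0 0 0 -1.4 0 0 -1; 0 0 0 -1.6 0 0 -1; 0 0 0 -1.6 0 0 -1; 0 0 0 -1.6 0 0 -1")

```text
time_s: 7.7
ee_pos: [0.6203, -0.04, 0.1278]
eef_rot: [-1.57, 0.0, -1.6]
force: [-0.4, -0.8, 5.4]
grip_width: 0.0005
```

Call:
send_rows(series="0 0 0 -0.2 0 0 -1; 0 0 0 -0.4 0 0 -1; 0 0 0 -0.6 0 0 -1; 0 0 0 -0.8 0 0 -1; 0 0 0 -1 0 0 -1; 0 0 0 -1.2 0 0 -1; 0 0 0 -1.4 0 0 -1; 0 0 0 -1.6 0 0 -1; 0 0 0 -1.6 0 0 -1; 0 0 0 -1.6 0 0 -1")

```text
time_s: 8.53
ee_pos: [0.6207, -0.024, 0.1278]
eef_rot: [-1.57, 0.0, -1.6]
force: [-0.6, -0.9, 5.6]
grip_width: 0.0003
```

Call:
send_rows(series="0 0 0 -0.2 0 0 -1; 0 0 0 -0.4 0 0 -1; 0 0 0 -0.6 0 0 -1; 0 0 0 -0.8 0 0 -1; 0 0 0 -1 0 0 -1; 0 0 0 -1.2 0 0 -1; 0 0 0 -1.4 0 0 -1; 0 0 0 -1.6 0 0 -1; 0 0 0 -1.6 0 0 -1; 0 0 0 -1.6 0 0 -1")

```text
time_s: 9.37
ee_pos: [0.6212, -0.008, 0.1278]
eef_rot: [-1.571, 0.0, -1.6]
force: [-0.4, -1.7, 5.3]
grip_width: 0.0002
```

Call:
send_rows(series="0 0 0 -0.2 0 0 -1; 0 0 0 -0.4 0 0 -1; 0 0 0 -0.6 0 0 -1; 0 0 0 -0.8 0 0 -1; 0 0 0 -1 0 0 -1; 0 0 0 -1.2 0 0 -1; 0 0 0 -1.4 0 0 -1; 0 0 0 -1.6 0 0 -1; 0 0 0 -1.6 0 0 -1; 0 0 0 -1.6 0 0 -1")

```text
time_s: 10.2
ee_pos: [0.6216, 0.008, 0.1278]
eef_rot: [-1.571, 0.0, -1.6]
force: [-0.7, -1.1, 5.5]
grip_width: 0.0005
```

Call:
send_rows(series="0 0 0 -0.2 0 0 -1; 0 0 0 -0.4 0 0 -1; 0 0 0 -0.6 0 0 -1; 0 0 0 -0.8 0 0 -1; 0 0 0 -1 0 0 -1; 0 0 0 -1.2 0 0 -1; 0 0 0 -1.4 0 0 -1; 0 0 0 -1.6 0 0 -1; 0 0 0 -1.6 0 0 -1; 0 0 0 -1.6 0 0 -1")

```text
time_s: 11.03
ee_pos: [0.6221, 0.024, 0.1279]
eef_rot: [-1.57, 0.0, -1.6]
force: [-0.3, -1.1, 6.2]
grip_width: 0.0005
```

Call:
send_rows(series="0 0 0 -0.2 0 0 -1; 0 0 0 -0.4 0 0 -1; 0 0 0 -0.6 0 0 -1; 0 0 0 -0.8 0 0 -1; 0 0 0 -1 0 0 -1; 0 0 0 -1.2 0 0 -1; 0 0 0 -1.4 0 0 -1; 0 0 0 -1.6 0 0 -1; 0 0 0 -1.6 0 0 -1; 0 0 0 -1.6 0 0 -1")

```text
time_s: 11.87
ee_pos: [0.6225, 0.04, 0.1278]
eef_rot: [-1.571, 0.0, -1.6]
force: [-0.6, -1.0, 4.8]
grip_width: 0.0007
```

Call:
send_rows(series="0 0 0 -0.2 0 0 -1; 0 0 0 -0.4 0 0 -1; 0 0 0 -0.6 0 0 -1; 0 0 0 -0.8 0 0 -1; 0 0 0 -1 0 0 -1; 0 0 0 -1.2 0 0 -1; 0 0 0 -1.4 0 0 -1; 0 0 0 -1.6 0 0 -1; 0 0 0 -1.6 0 0 -1; 0 0 0 -1.6 0 0 -1")

```text
time_s: 12.7
ee_pos: [0.623, 0.0559, 0.1278]
eef_rot: [-1.571, 0.0, -1.6]
force: [0.0, -3.1, 5.7]
grip_width: 0.0006
```

Call:
send_rows(series="0 0 0 -0.1 0 0 -1; 0 0 0 -0.2 0 0 -1; 0 0 0 -0.3 0 0 -1; 0 0 0 -0.4 0 0 -1; 0 0 0 -0.5 0 0 -1; 0 0 0 -0.6 0 0 -1; 0 0 0 -0.7 0 0 -1; 0 0 0 -0.8 0 0 -1; 0 0 0 -0.8 0 0 -1; 0 0 0 -0.8 0 0 -1")

```text
time_s: 13.53
ee_pos: [0.6231, 0.0639, 0.1275]
eef_rot: [-1.571, 0.0, -1.6]
force: [0.6, 0.3, 1.3]
grip_width: 0.0007
```

Call:
send_rows(series="0 0 0 -0.2 0 0 -1; 0 0 0 -0.4 0 0 -1; 0 0 0 -0.6 0 0 -1; 0 0 0 -0.8 0 0 -1; 0 0 0 -0.8 0 0 -1; 0 0 0 -0.8 0.1 0 -1; 0 0 0 -0.8 0.2 0 -1; 0 0 0 -0.8 0.3 0 -1; 0 0 0 -0.8 0.4 0 -1; 0 0 0 -0.8 0.4 0 -1")

```text
time_s: 14.37
ee_pos: [0.6234, 0.0716, 0.1234]
eef_rot: [-1.571, -0.0, -1.6]
force: [0.3, -0.2, 1.6]
grip_width: 0.0006
```

Call:
send_rows(series="0 0 0 0 0.1 0 -1; 0 0 0 0 0.2 0 -1; 0 0 0 0 0.3 0 -1; 0 0 0 0 0.4 0 -1; 0 0 0 0 0.5 0 -1; 0 0 0 0 0.55 0 -1; 0 0 0 0 0.6 0 -1; 0 0 0 0 0.65 0 -1; 0 0 0 0 0.7 0 -1; 0 0 0 0 0.75 0 -1")

```text
time_s: 15.2
ee_pos: [0.6235, 0.0715, 0.1171]
eef_rot: [-1.57, -0.0, -1.6]
force: [-5.3, -0.8, 9.5]
grip_width: 0.0003
```

Call:
send_rows(series="0 0 0 0 0.03 0 -1; 0 0 0 0 0.06 0 -1; 0 0 0 0 0.09 0 -1; 0 0 0 0 0.12 0 -1; 0 0 0 0 0.12 0 -1; 0 0 0 0 0.12 0 -1; 0 0 0 0 0.12 0 -1; 0 0 0 0 0.12 0 -1; 0 0 0 0 0.12 0 -1; 0 0 0 0 0.12 0 -1")

```text
time_s: 16.03
ee_pos: [0.6235, 0.0716, 0.1159]
eef_rot: [-1.57, -0.0, -1.6]
force: [-3.5, 0.2, 9.2]
grip_width: 0.0004
```

```bash
python3 - <<'E'
from h import *
a=camera("scene");b=camera("top")
A=cv2.resize(a[140:290,190:390],None,fx=2.4,fy=2.4,interpolation=2)
B=cv2.resize(b[160:260,150:350],None,fx=2.4,fy=2.4,interpolation=2)
cv2.imwrite("pics/c2.png",np.vstack([A,B])[:,:,::-1]); print(get_obs()["force"])
E
```

```text
[-3.44905792 -0.79933176  9.8404158 ]
```

View pics/c2.png

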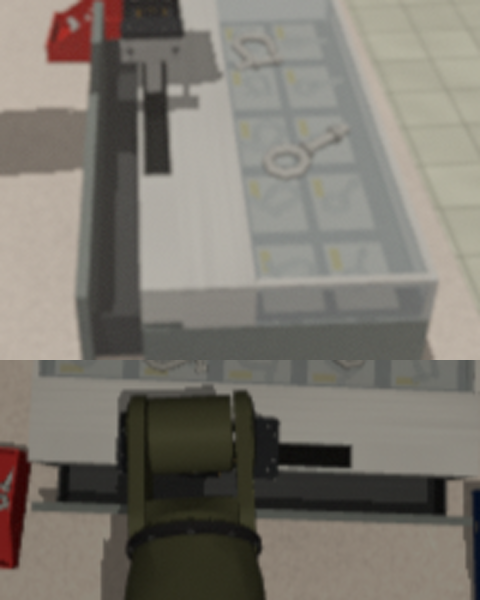

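Call:
send_rows(series="0 0 0 0 -0.3 0 -1; 0 0 0 0 -0.6 0 -1; 0 0 0 0 -0.9 0 -1; 0 0 0 0 -1.4 0 -1; 0 0 0 0 -2 0 -1; 0 0 0 0 -3 0 -1; 0 0 0 0 -4 0 -1; 0 0 0 0 -5 0 -1; 0 0 0 0 -5.4 0 -1; 0 0 0 0 -5.4 0 -1")

```text
time_s: 16.97
ee_pos: [0.6239, 0.0716, 0.1706]
eef_rot: [-1.569, 0.0, -1.6]
force: [-0.1, -0.3, -0.2]
grip_width: 0.0005
```

```bash
python3 - <<'E'
from h import *
b=camera("top")
for u in (190,280,310):
    print(u,[(v,int(b[v,u].mean())) for v in range(197,230)])
for v in (202,220,225): print(ray("top",(280,v),.128).round(4),ray("top",(190,v),.128).round(4))
to([.56,.07,.17])
E
```

```text
190 [(197, 134), (198, 134), (199, 134), (200, 134), (201, 133), (202, 120), (203, 83), (204, 50), (205, 43), (206, 43), (207, 42), (208, 43), (209, 44), (210, 44), (211, 43), (212, 43), (213, 43), (214, 43), (215, 42), (216, 32), (217, 24), (218, 23), (219, 22), (220, 26), (221, 41), (222, 68), (223, 79), (224, 81), (225, 92), (226, 118), (227, 131), (228, 133), (229, 132)]
280 [(197, 12), (198, 14), (199, 10), (200, 11), (201, 13), (202, 12), (203, 23), (204, 65), (205, 101), (206, 83), (207, 52), (208, 44), (209, 43), (210, 43), (211, 43), (212, 44), (213, 45), (214, 44), (215, 43), (216, 44), (217, 44), (218, 42), (219, 33), (220, 25), (221, 23), (222, 23), (223, 26), (224, 38), (225, 67), (226, 79), (227, 80), (228, 91), (229, 116)]
310 [(197, 136), (198, 136), (199, 136), (200, 137), (201, 137), (202, 137), (203, 137), (204, 137), (205, 137), (206, 131), (207, 93), (208, 53), (209, 44), (210, 43), (211, 42), (212, 44), (213, 44), (214, 45), (215, 44), (216, 45), (217, 44), (218, 44), (219, 44), (220, 34), (221, 25), (222, 23), (223, 23), (224, 25), (225, 38), (226, 67), (227, 78), (228, 81), (229, 91)]
[ 0.6117 -0.0659  0.128 ] [0.6102 0.204  0.128 ]
[ 0.5576 -0.0659  0.128 ] [0.5564 0.203  0.128 ]
[ 0.5427 -0.0659  0.128 ] [0.5416 0.2027 0.128 ]
17.0167 [0.6236 0.0716 0.1695] [ 0.35  0.03 -0.54]
[ 0.35 -0.05 -6.35]
[[-0.029, 0.001, 1.0], [-1.0, 0.0, -0.029], [-0.0, -1.0, 0.001]]
```

Call:
send_rows(series="0 0 0 0.7 0 -0.5 -1; 0 0 0 2 0 -1.5 -1; 0 0 0 3.5 0 -2.6 -1; 0 0 0 5 0 -3.8 -1; 0 0 0 6 0 -4.6 -1; 0 0 0 6.5 0 -4.9 -1; 0 0 0 6.5 0 -4.9 -1; 0 0 0 6.5 0.7 -4.9 -1; 0 0 0 6.5 1.5 -4.9 -1; 0 0 0 6.5 2 -4.9 -1")

```text
time_s: 17.85
ee_pos: [0.5724, 0.0086, 0.1472]
eef_rot: [-1.572, 0.0, -1.599]
force: [-0.2, -0.0, -0.7]
grip_width: 0.0001
```

Call:
send_rows(series="0 0 0 0 0.5 0 -1; 0 0 0 0 1 0 -1; 0 0 0 0 1.6 0 -1; 0 0 0 0 2.3 0 -1; 0 0 0 0 3 0 -1; 0 0 0 0 3.7 0 -1; 0 0 0 0 4.4 0 -1; 0 0 0 0 5 0 -1; 0 0 0 0 5.4 0 -1; 0 0 0 0 5.4 0 -1")

```text
time_s: 18.68
ee_pos: [0.5722, 0.0081, 0.0939]
eef_rot: [-1.572, 0.0, -1.6]
force: [-0.3, 0.4, -0.2]
grip_width: 0.0007
```

Call:
send_rows(series="0 0 0 0 0 -0.4 -1; 0 0 0 0 0 -0.9 -1; 0 0 0 0 0 -1.2 -1; 0 0 0 0 0 -1.5 -1; 0 0 0 0 0 -1.8 -1; 0 0 0 0 0 -2.1 -1; 0 0 0 0 0 -2.4 -1; 0 0 0 0 0 -2.7 -1; 0 0 0 0 0 -3 -1; 0 0 0 0 0 -3.3 -1")

```text
time_s: 19.52
ee_pos: [0.5393, 0.009, 0.095]
eef_rot: [-1.571, 0.0, -1.6]
force: [0.6, -0.1, 1.5]
grip_width: 0.0002
```

Call:
send_rows(series="0 0 0 0 0 -0.3 -1; 0 0 0 0 0 -0.6 -1; 0 0 0 0 0 -0.9 -1; 0 0 0 0 0 -1.2 -1; 0 0 0 0 0 -1.5 -1; 0 0 0 0 0 -1.8 -1; 0 0 0 0 0 -2.1 -1; 0 0 0 0 0 -2.4 -1; 0 0 0 0 0 -2.7 -1; 0 0 0 0 0 -3 -1")

```text
time_s: 20.35
ee_pos: [0.5093, 0.0099, 0.095]
eef_rot: [-1.571, -0.0, -1.6]
force: [1.9, -0.3, 2.1]
grip_width: 0.0007
```

Pulling at about 2 N; now I go slowly to the stop.

Call:
send_rows(series="0 0 0 0 0 -0.1 -1; 0 0 0 0 0 -0.2 -1; 0 0 0 0 0 -0.3 -1; 0 0 0 0 0 -0.4 -1; 0 0 0 0 0 -0.5 -1; 0 0 0 0 0 -0.6 -1; 0 0 0 0 0 -0.7 -1; 0 0 0 0 0 -0.8 -1; 0 0 0 0 0 -0.8 -1; 0 0 0 0 0 -0.8 -1")

```text
time_s: 21.18
ee_pos: [0.5027, 0.0101, 0.095]
eef_rot: [-1.568, 0.0, -1.6]
force: [12.3, -0.8, -6.0]
grip_width: 0.0006
```

```bash
python3 - <<'E'
from h import *
a=camera("scene");b=camera("top")
A=cv2.resize(a[140:290,190:390],None,fx=2.4,fy=2.4,interpolation=2)
B=cv2.resize(b[160:260,150:350],None,fx=2.4,fy=2.4,interpolation=2)
cv2.imwrite("pics/c3.png",np.vstack([A,B])[:,:,::-1])
for u in (190,310): print(u,[(v,int(b[v,u].mean())) for v in range(232,252)])
for u,v in((190,240),(310,243)): print(ray("top",(u,v),.128).round(4))
E
```

```text
190 [(232, 43), (233, 32), (234, 24), (235, 24), (236, 23), (237, 23), (238, 25), (239, 31), (240, 65), (241, 78), (242, 79), (243, 82), (244, 107), (245, 126), (246, 132), (247, 133), (248, 132), (249, 130), (250, 128), (251, 129)]
310 [(232, 44), (233, 44), (234, 44), (235, 44), (236, 44), (237, 33), (238, 25), (239, 23), (240, 24), (241, 22), (242, 24), (243, 32), (244, 65), (245, 78), (246, 80), (247, 84), (248, 113), (249, 129), (250, 132), (251, 132)]
[0.4972 0.2018 0.128 ]
[ 0.4894 -0.1558  0.128 ]
```

View pics/c3.png

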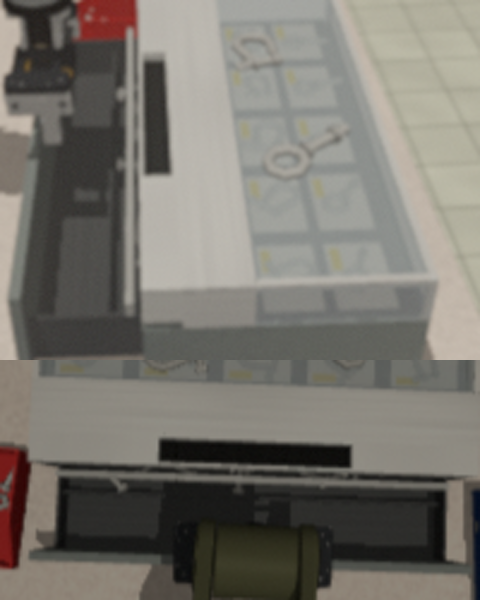

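Call:
send_rows(series="0 0 0 0 0 0.2 -1; 0 0 0 0 0 0.6 -1; 0 0 0 0 0 1.2 -1; 0 0 0 0 0 1.8 -1; 0 0 0 0 0 2 -1; 0 0 0 0 -1 2 -1; 0 0 0 0 -2.5 2 -1; 0 0 0 0 -4 2 -1; 0 0 0 0 -6 2 -1; 0 0 0 0 -8 2 -1")

```text
time_s: 22.12
ee_pos: [0.5213, 0.0096, 0.1764]
eef_rot: [-1.571, 0.0, -1.6]
force: [-0.0, 1.9, -1.1]
grip_width: 0.0009
```

Call:
send_rows(series="0 0 0 0 -1 0 -1; 0 0 0 0 -2 0 -1; 0 0 0 0 -3 0 -1; 0 0 0 0 -4 0 -1; 0 0 0 0 -5 0 -1; 0 0 0 0 -5 0 -1; 0 0 0 0 -5 0 -1; 0 0 0 0 -5 0 -1; 0 0 0 0 -5 0 -1; 0 0 0 0 -5 0 -1")

```text
time_s: 22.95
ee_pos: [0.5214, 0.0096, 0.2244]
eef_rot: [-1.572, 0.0, -1.6]
force: [-0.2, 0.4, 0.4]
grip_width: 0.0007
```

```bash
python3 - <<'E'
from h import *
a=camera("scene");b=camera("top")
cv2.imwrite("pics/c4.png",np.hstack([a[100:370,150:400],b[100:370,110:400]])[:,:,::-1])
for u in (190,310): print(u,[(v,int(b[v,u].mean())) for v in range(232,252)])
print(get_obs()["force"])
E
```

```text
190 [(232, 42), (233, 33), (234, 25), (235, 24), (236, 25), (237, 24), (238, 25), (239, 33), (240, 65), (241, 78), (242, 79), (243, 84), (244, 115), (245, 129), (246, 132), (247, 133), (248, 131), (249, 129), (250, 127), (251, 127)]
310 [(232, 44), (233, 45), (234, 43), (235, 44), (236, 44), (237, 33), (238, 26), (239, 24), (240, 24), (241, 24), (242, 25), (243, 32), (244, 65), (245, 77), (246, 79), (247, 83), (248, 113), (249, 128), (250, 131), (251, 133)]
[-0.1703355  -0.18615346 -0.39554136]
```

View pics/c4.png

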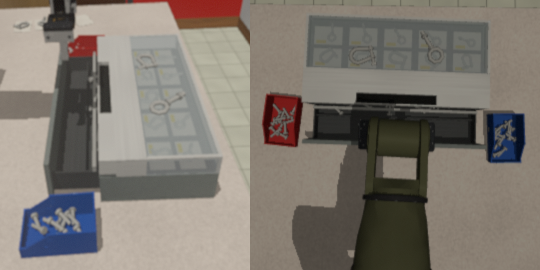

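The drawer stands fully out (its front edge is in the same pixel rows as at the stop). The bins and fittings are unmoved and the gripper is clear above.

```bash
python3 -c "
from station import *
print(hand_in())"
```

```text
the job is handed in; nothing more can be done
None
```

The drawer is out to its stop and the job is handed in, at about 23 s of the 67 s allowed. The hand-in gave no verdict.

- **Finding the pocket:** I slid closed fingertips along the groove at about 5 N. At y ≈ 0.064 the force dropped to 1.3 N, which marked the pocket.
- **Pressing the catch:** I pressed at y ≈ 0.072 with about 10 N until the drawer sprang out roughly 52 mm.
- **Drawing the drawer:** I went down behind the front and drew it with about 2 N until the force rose to 12 N at the stop.

**Last checks:**
- The top camera shows the front about 55 mm further out than where it sprang to, so about 107 mm in all. Its edge stayed in the same pixel rows after I let go.
- The gripper is clear above at z ≈ 0.22 with about zero force.
- The bins and fittings look unmoved in the pictures.
- The catch springing back up was not seen directly; I inferred it from having lifted the fingers out of the pocket.
- During the press there was an unexplained sideways force of up to 5 N. It stayed well under the 30 N limit.

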